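Wind the interval timer, then hold the plate box open at 45 degrees

TASK

Air the culture plates: first wind the key of the wind-up timer clockwise (seen from above), in several partial turns with fresh grips, until it is fully wound. Then lift the self-closing lid of the plate box by the bar at its front and hold it open at 45 degrees, and finish while still holding it there, with the lid still. Leave the small bottle, the stoppered flask and the tape roll where they stand.

Things in the scene. Friction and masses are not known exactly. Their poses are not given: they have to be found in the camera images.
- plate_box: Open aluminium box fixed to the worktop, 150 (x) x 220 (y) x 75 mm high, two culture dishes inside. Origin: centre of underside; -x is its front (yaw up to 0.25 rad), z up. Outside its right (-y) wall, 119 mm off its middle, a wire arc of 100 mm radius about the hinge rises 180 mm above the worktop; ticks each 15 degrees of opening, long one at 45, which the lid's side edge reaches.
- lid_hinge (a point): Middle of the lid's hinge axis at the far rim of the box: 79 mm behind the box's centre, 80 mm above the worktop. Axes are the box's; the hinge axis is y. It does not move.
- lid_bar (a point): Middle of the lid's grip bar, on its axis: round steel, 10 mm diameter, along the box's y, about 90 mm clear between the 8 mm thick arms that carry it in front of the lid (222 x 156 x 8 mm). Lid shut: 201 mm in front of the hinge axis, at its height (80 mm), 41 mm free between bar and box, nothing below but the worktop. Turns with the lid.
- plate_lid (a joint): Lid opening angle, rad: 0 shut (level), 0.785 = 45 degrees, end stop 1.3. As it opens the bar rises and moves back over the box on an arc of 201 mm radius about the hinge. Weight (about 0.25 kg) and a spring shut it whenever let go, from any angle; holding it at the bar takes 2 to 4 N. The round bar can turn between the fingers.
- timer_case: Wind-up interval timer fixed to the worktop: a round white case 84 mm across and 45 mm high with the key upright on top; it stands to the left or to the right of the box. Origin: centre of its underside, z up.
- key_grip (a point): Middle of the key's flat steel wing, on the turning axis, 75 mm above the worktop. The wing is 40 mm long (this point's x), 8 mm thick (y), from 61 to 89 mm above the worktop; below it only a 14 mm stem down to the case's top at 45 mm. Nothing else stands within 55 mm of the axis above the case. Turns with the key.
- timer_key (a joint): How far the key is wound, rad: grows clockwise seen from above. Starts between 0 and 0.4; fully wound is the end stop at 3.3, when the pointer at the key's foot is at the thick last tick of the case's scale. A mainspring resists (0.06 to 0.1 N m); a ratchet keeps the key where it is left, so it can be let go and gripped afresh.
- small_bottle: Bystander: clear bottle with screw cap, 56 mm across, 104 mm high, standing on the other side of the box from the timer. Origin: centre of its underside.
- stoppered_flask: Bystander: conical flask with a pale stopper, 63 mm across, 137 mm high, behind on the left. Origin: centre of its underside.
- tape: Bystander: roll of tape lying flat, 104 mm across, 25 mm high, in front of the box. Origin: centre of its underside.
Not all that is in view belongs to the job. Several things have the shape of the timer_case; the one meant has the colours described above.

How it is judged:
By the outcome, as a careful person would: the job done as asked, in the order asked, and still so for the second after the job is handed in, while the arm keeps its last pose, push and grip.
It also fails if it takes over 61 s, if anything falls off the work surface, if the arm or the gripper's body presses on something with over 40 N, if the wrist force passes 120 N, or if a joint passes its speed limit or range.

ROBOT

A 6-joint arm with a two-finger parallel gripper is mounted at the origin on a cart in front of the work surface, level with it; the furniture and walls round the work are solid. World frame = base frame: x ahead of the robot, y to its left, z up, the work surface at z = 0. Lengths are in m, angles in rad, forces in N, time in s.
With the tool pointing down it reaches from about 0.25 to 0.775 m from the base axis. Payload 4 kg.
Tool frame: the origin (TCP) lies at the very end of the fingers, on their centre line; the grasp point (between the pads) lies 19 mm behind it (grip_depth is the distance from the TCP to the grasp point, in m); z points along the fingers, y is the direction in which the jaws open and shut (so a half turn about z gives the same grasp; the last joint's range is limited). The gripper opens to 85 mm and grips with 20 to 120 N. Pads are 22 mm wide; open, the fingers measure 114 mm over their backs; the gripper's body (76 mm by 85 mm) begins 54 mm behind the grasp point. The pads swing forward as they close: fully open they stand 13 mm farther back than shut.
Start: joints at [-1.222, 0.087, 1.371, -0, 1.684, -0.103], TCP at [0.24, -0.495, 0.231] pointing down, gripper open.
Joint ranges: [-3.1, 3.1], [-0.76, 2.03], [0.27, 2.55], [-1.08, 4.22], [0.17, 2.65], [-2.57, 2.57]. Speed limits (rad/s): [2.79, 2.79, 3.14, 3.14, 3.14, 3.14].

INTERFACE

Orientations are given as a unit quaternion [x, y, z, w].
In Python, from workcell import * gives the robot as it stands.
- The arm moves only by the tool send_rows, never from a script. Its arguments are lists of equal length, an entry for each row: "linear": the shift along the world's x, y, z in mm, a list of three; "dr": the turn, a rotation vector about the world's x, y, z in rad, a list of three; "hand": the gripper command: -1 is shut, 1 is fully open, values between are in proportion. In form: {"linear": [[tx, ty, tz], ...], "dr": [[rx, ry, rz], ...], "hand": [hand, ...]}. A call has 1 to 20 rows; each row is the pose to reach, as a shift and turn from the pose commanded when the call began; what a row does not reach only later rows make up. A row lasts 1/10 s, in which the tool goes at most 50 mm and 8.59 degrees, less where a joint would pass 70% of its speed; a pose out of reach is approached as far as the arm can. A call with a gripper value outside its range is refused whole. The fingers move at their own pace and stop on an object; the grip force is fixed at half the most. Time passes only in rows, so rows that repeat a pose let the fingers close. It gives the time, the measured TCP pose, the force and the opening at its end, in the units of the state.
- read_state(): the state, without advancing time (a new reading comes with each control period).
- capture(name): name is "scene" or "top" or "wrist"; returns a dict with "img" (480x640x3 uint8, red, green, blue), "vertical_fov" (degrees; the focal length in pixels is half the picture's height over the tangent of half this angle, whatever the lens; pixels are square), "cx", "cy" (the principal point, pixels), "rvec" (rotation vector, rad) and "tvec" (3), from world to camera coordinates, as OpenCV has them; the wrist camera has in their place "tool_from_camera" (4x4, takes a point from camera to tool coordinates, whose origin is the TCP and whose axes are the flange's). Camera axes: x right, y down, z forward; pixel columns grow to the right and rows downward; lengths in m; the calibration is good to about 2 mm. A picture is of the moment at which its call begins: read the wrist's pose just before it. There is no depth.
- hand_in(): hands the job in, once; it reports no verdict.
The state is a dict: "t": time; "qpos": joint angles; "joint_velocities": joint speeds; "effort": joint torques, N m; "ee_pos": TCP position; "orientation": TCP orientation; "ft_force": force on the tool from outside, world axes, zero at the start; "moment": the same for the moment, N m; "grip_width": opening from 0.0 (shut) to 1.0 (fully open).
Only numpy, scipy, OpenCV 4.12 (cv2) and the standard library are available. Lean on these libraries where they do the work, as an engineer would, in place of code of your own. Each camera call takes 0.05 s, during which the arm holds its last target. There are 200 camera calls.

## Working session

There is one attempt and no reset: what is moved stays moved. The work goes in short steps, Python scripts to look and compute and a tool call to move; the robot and the scene stay as the last step left them, time stands still between calls to the robot, and variables do not carry over. Pictures are saved under pics/ and viewed, on a budget of 10 in all, crops included, one or two more only if the job needs it, and the job is handed in when it is done.

Besides the shell and the picture viewer there is one more tool, called by a JSON object that holds its "op" and its "data", one argument or row to a line. send_rows: Moves the arm, as the interface text tells. Its arguments: {"type":"object","properties":{"linear":{"type":"array","items":{"type":"array","items":{"type":"number"}}},"dr":{"type":"array","items":{"type":"array","items":{"type":"number"}}},"hand":{"type":"array","items":{"type":"number"}}},"required":["linear","dr","hand"]}

```bash
mkdir -p pics; ls; python3 - <<'E'
from workcell import *
import cv2,json
print(read_state())
for n in("scene","top"):
    c=capture(n); cv2.imwrite(f"pics/{n}0.png",c["img"][:,:,::-1]); print(n,{k:v for k,v in c.items() if k!="img"})
E
```

```text
pics
{'t': 0.0, 'qpos': array([-1.22210101e+00,  8.79452062e-02,  1.37230140e+00, -6.99056397e-06,
        1.68357731e+00, -1.03053539e-01]), 'joint_velocities': array([ 0.00042779, -0.00085331,  0.00224154,  0.00158018, -0.00099901,
        0.00069501]), 'effort': array([ 5.81000077e-04, -3.51863050e+01, -3.13273752e+01, -1.45085301e-04,
        1.06159196e-02,  6.31155075e-06]), 'ee_pos': array([ 0.23993946, -0.49433965,  0.23012055]), 'orientation': array([ 9.74598124e-01,  2.23958147e-01, -1.40126082e-04, -1.10680284e-03]), 'ft_force': array([-0.46987633, -0.14858585,  0.54928921]), 'moment': array([0.02760442, 0.0072028 , 0.04032702]), 'grip_width': 1.0021019355182486}
scene {'vertical_fov': 45.30791694318666, 'cx': 321.15031630963955, 'cy': 248.56324318250654, 'rvec': array([ 0.95307724, -2.25069944,  1.31220826]), 'tvec': array([0.37930665, 0.24361729, 1.19485953])}
top {'vertical_fov': 48.94838624964845, 'cx': 327.4225238919372, 'cy': 245.33010402475054, 'rvec': array([ 2.12804012, -2.13076338,  0.15635169]), 'tvec': array([0.04570113, 0.54799608, 1.15767281])}
```

View pics/top0.png

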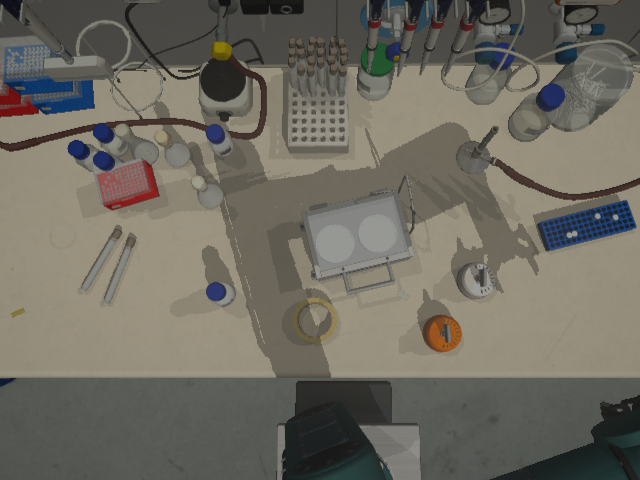

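View pics/scene0.png

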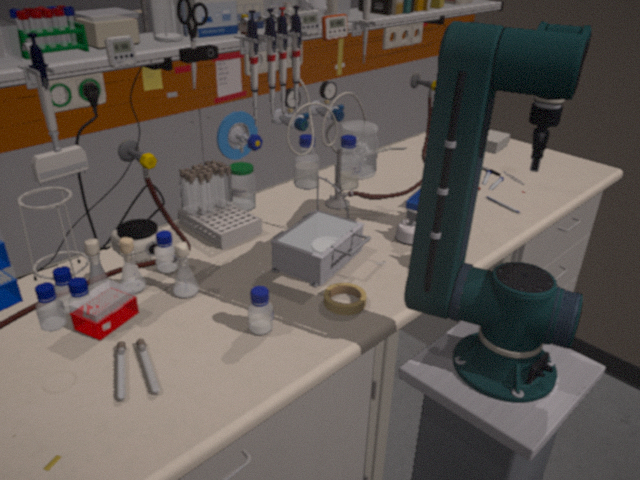

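Top view: box around (358,238), bar at (370,285), white timer at (477,281), an orange decoy at (443,333), small bottle at (219,293), tape at (316,320). Next, an enlarged crop for the key and bar.

```bash
cat > h.py <<'E'
import numpy as np,cv2
from workcell import *
from scipy.spatial.transform import Rotation as R
def cam(c,pose=None):
    f=240/np.tan(np.radians(c["vertical_fov"]/2))
    K=np.array([[f,0,c["cx"]],[0,f,c["cy"]],[0,0,1]])
    if "rvec" in c:
        Rm=cv2.Rodrigues(c["rvec"])[0]; return K,Rm,np.array(c["tvec"]).reshape(3)
    T=np.eye(4);T[:3,:3]=R.from_quat(pose["orientation"]).as_matrix();T[:3,3]=pose["ee_pos"]
    M=np.linalg.inv(T@c["tool_from_camera"]); return K,M[:3,:3],M[:3,3]
def cast(C,uv,z):
    K,Rm,t=C; d=Rm.T@np.linalg.inv(K)@np.array([uv[0],uv[1],1.]); o=-Rm.T@t
    return o+d*(z-o[2])/d[2]
def proj(C,p):
    K,Rm,t=C; q=K@(Rm@np.array(p)+t); return q[:2]/q[2]
E
python3 - <<'E'
from h import *
c=capture("top");C=cam(c)
im=c["img"][:,:,::-1]
a=cv2.resize(im[185:305,295:415],None,fx=5,fy=5,interpolation=cv2.INTER_CUBIC)
b=cv2.resize(im[250:350,425:505] if 0 else im[255:315,455:495],None,fx=5,fy=5,interpolation=cv2.INTER_CUBIC)
o=np.zeros((600,800,3),np.uint8);o[:,:600]=a;o[:300,600:]=b
cv2.imwrite("pics/crop.png",o)
for n,u,z in(("timer",(474,283),.045),("key",(481,276),.089),("orange",(443,333),.045),("bar",(370,285),.08),("bottle",(215,292),.1),("tape",(316,320),.025)):print(n,cast(C,u,z).round(3))
E
```

```text
timer [ 0.462 -0.284  0.045]
key [ 0.473 -0.288  0.089]
orange [ 0.351 -0.211  0.045]
bar [ 0.454 -0.049  0.08 ]
bottle [0.438 0.286 0.1  ]
tape [0.38  0.071 0.025]
```

View pics/crop.png

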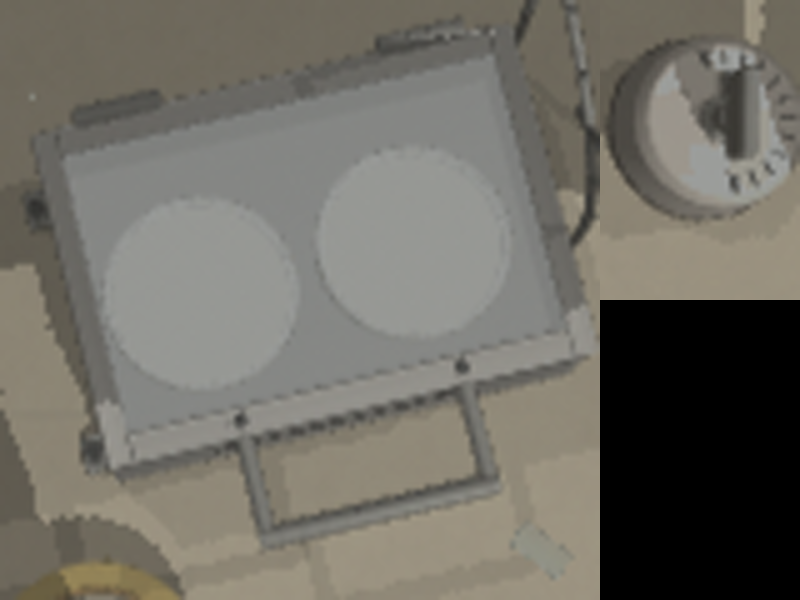

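{"op": "send_rows", "data": {
  "linear": [
    [45, 41, 5],
    [90, 82, 10],
    [135, 123, 15],
    [180, 164, 20],
    [228, 207, 20],
    [228, 207, 20],
    [228, 207, 20]
  ],
  "dr": [
    [0, 0, -0.09],
    [0, 0, -0.18],
    [0, 0, -0.27],
    [0, 0, -0.36],
    [0, 0, -0.45],
    [0, 0, -0.45],
    [0, 0, -0.45]
  ],
  "hand": [1, 1, 1, 1, 1, 1, 1]
}}

```text
t: 0.85
ee_pos: [0.4712, -0.2838, 0.251]
orientation: [1.0, 0.004, 0.001, -0.001]
ft_force: [-0.4, -0.8, -0.3]
grip_width: 0.998
```

```bash
python3 - <<'E'
from h import *
s=read_state();c=capture("wrist");print(s["t"],s["ee_pos"],R.from_quat(s["orientation"]).as_matrix().round(3),s["qpos"].round(3));print(c["tool_from_camera"])
C=cam(c,s);print(proj(C,(.468,-.287,.089)))
cv2.imwrite("pics/w1.png",c["img"][:,:,::-1])
T=cam(capture("top"))
for n,u,z in(("barL",(348,293),.083),("barR",(394,282),.083),("keya",(484,268.5),.089),("keyb",(484,286.5),.089)):print(n,cast(T,u,z).round(4))
E
```

```text
0.85 [ 0.47124182 -0.28379579  0.25103058] [[ 1.     0.009  0.001]
 [ 0.009 -1.     0.002]
 [ 0.001 -0.002 -1.   ]] [-0.646  0.085  1.335  0.002  1.722  0.916]
[[ 4.17718265e-05 -9.48929660e-01 -3.15487715e-01  8.03521142e-02]
 [ 9.99999991e-01 -5.09870040e-07  1.33937567e-04  1.13513684e-03]
 [-1.27258187e-04 -3.15487718e-01  9.48929652e-01 -1.42585720e-01]
 [ 0.00000000e+00  0.00000000e+00  0.00000000e+00  1.00000000e+00]]
[319.29273901 215.42132605]
barL [ 4.367e-01 -4.000e-04  8.300e-02]
barR [ 0.4605 -0.1007  0.083 ]
keya [ 0.489  -0.2956  0.089 ]
keyb [ 0.4499 -0.2937  0.089 ]
```

View pics/w1.png

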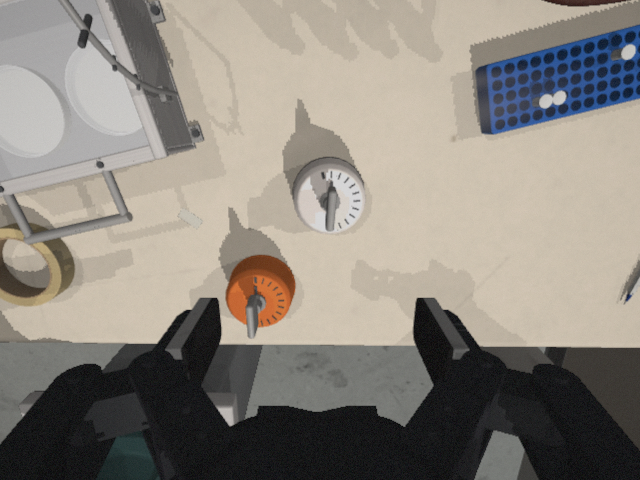

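Wrist view: white timer centred (331,195), wing running vertically from about (332,183) to (332,229); the orange decoy is at (260,291).

```bash
python3 - <<'E'
from h import *
s=read_state();c=capture("wrist");C=cam(c,s)
im=c["img"][:,:,::-1]
o=cv2.resize(im[145:245,280:380],None,fx=6,fy=6,interpolation=cv2.INTER_CUBIC)
cv2.imwrite("pics/w2.png",o)
for u,z in(((331,186),.089),((331,229),.089),((329,192),.045),((331,200),.045)):print(u,cast(C,u,z).round(4))
E
```

```text
(331, 186) [ 0.4932 -0.3004  0.089 ]
(331, 229) [ 0.4522 -0.3011  0.089 ]
(329, 192) [ 0.4788 -0.3003  0.045 ]
(331, 200) [ 0.4702 -0.3025  0.045 ]
```

View pics/w2.png

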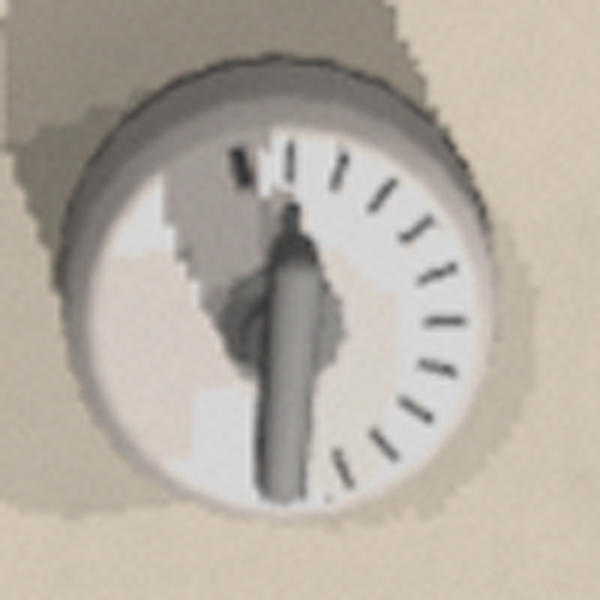

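{"op": "send_rows", "data": {
  "linear": [
    [0, 0, 0],
    [0, 0, 0],
    [0, 0, 0]
  ],
  "dr": [
    [0, 0, 0],
    [0, 0, -0.05],
    [0, 0, -0.05]
  ],
  "hand": [1, 1, 1]
}}

```text
t: 1.3
ee_pos: [0.4669, -0.2893, 0.2513]
orientation: [1.0, -0.025, -0.0, 0.0]
ft_force: [0.0, -0.1, 0.8]
grip_width: 1.001
```

```bash
python3 - <<'E'
from h import *
s=read_state();c=capture("wrist");C=cam(c,s)
t=cv2.imread("pics/w1.png")[150:245,285:375]
r=cv2.matchTemplate(np.ascontiguousarray(c["img"][:,:,::-1]),t,cv2.TM_CCOEFF_NORMED);_,m,_,l=cv2.minMaxLoc(r)
d=np.array(l)-(285,150);print(s["ee_pos"],m,d,s["qpos"].round(3))
o=cv2.resize(c["img"][145+d[1]:245+d[1],280+d[0]:380+d[0],::-1],None,fx=5,fy=5,interpolation=cv2.INTER_CUBIC)
cv2.imwrite("pics/w3.png",o)
for u,z in(((330,187.5),.089),((327,227.5),.089),((327.2,197.5),.045)):print(u,cast(C,np.array(u)+d,z).round(4))
E
```

```text
[ 0.46693235 -0.28925692  0.25127553] 0.9166184067726135 [-6 -6] [-0.658  0.083  1.336 -0.     1.723  0.964]
(330, 187.5) [ 0.4948 -0.2985  0.089 ]
(327, 227.5) [ 0.4572 -0.294   0.089 ]
(327.2, 197.5) [ 0.4769 -0.2957  0.045 ]
```

View pics/w3.png

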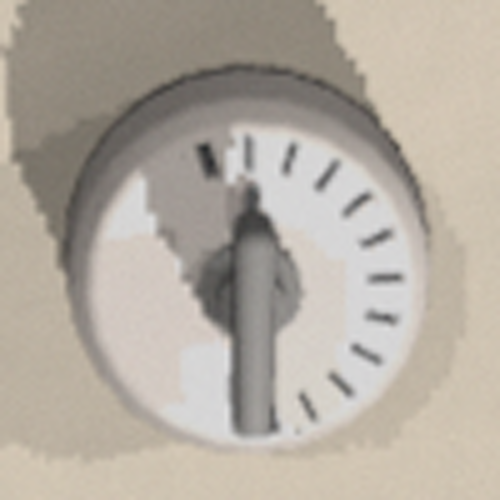

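Wing centre and case centre agree at (0.472, −0.2985), with wing yaw about −0.06.

{"op": "send_rows", "data": {
  "linear": [
    [5, -9, -40],
    [5, -9, -80],
    [5, -9, -120],
    [5, -9, -160],
    [5, -9, -180],
    [5, -9, -192],
    [5, -9, -192],
    [5, -9, -192]
  ],
  "dr": [
    [0, 0, 0],
    [0, 0, 0],
    [0, 0, 0],
    [0, 0, 0],
    [0, 0, 0],
    [0, 0, 0],
    [0, 0, 0],
    [0, 0, 0]
  ],
  "hand": [1, 1, 1, 1, 1, 1, 1, 1]
}}

```text
t: 2.15
ee_pos: [0.4737, -0.2977, 0.0607]
orientation: [1.0, -0.024, 0.001, 0.001]
ft_force: [-0.2, 0.6, 0.5]
grip_width: 0.997
```

{"op": "send_rows", "data": {
  "linear": [
    [-1, -1, -3],
    [-1, -1, -3],
    [-1, -1, -3],
    [-1, -1, -3],
    [-1, -1, -3],
    [-1, -1, -3],
    [-1, -1, -3],
    [-1, -1, -3]
  ],
  "dr": [
    [0, 0, 0],
    [0, 0, 0],
    [0, 0, 0],
    [0, 0, 0],
    [0, 0, 0],
    [0, 0, 0],
    [0, 0, 0],
    [0, 0, 0]
  ],
  "hand": [-1, -1, -1, -1, -1, -1, -1, -1]
}}

```text
t: 2.95
ee_pos: [0.4723, -0.2968, 0.0569]
orientation: [1.0, -0.024, 0.0, -0.001]
ft_force: [-0.2, 5.7, 5.5]
grip_width: 0.113
```

```bash
python3 - <<'E'
from h import *
s=read_state();print({k:np.round(s[k],3) for k in("t","ee_pos","orientation","ft_force","moment","grip_width","qpos")})
E
```

```text
{'t': np.float64(2.95), 'ee_pos': array([ 0.472, -0.297,  0.057]), 'orientation': array([ 1.   , -0.024,  0.   , -0.001]), 'ft_force': array([-0.23 ,  5.68 ,  5.473]), 'moment': array([ 0.932,  0.111, -0.003]), 'grip_width': np.float64(0.113), 'qpos': array([-0.664,  0.204,  1.594,  0.002,  1.345,  0.955])}
```

{"op": "send_rows", "data": {
  "linear": [
    [0, 1, 0],
    [0, 1, 0],
    [0, 1, 0],
    [0, 1, 0],
    [0, 1, 0],
    [0, 1, 0],
    [0, 1, 0],
    [0, 1, 0],
    [0, 1, 0],
    [0, 1, 0],
    [0, 1, 0],
    [0, 1, 0],
    [0, 1, 0]
  ],
  "dr": [
    [0, 0, -0.1],
    [0, 0, -0.2],
    [0, 0, -0.3],
    [0, 0, -0.4],
    [0, 0, -0.5],
    [0, 0, -0.6],
    [0, 0, -0.7],
    [0, 0, -0.8],
    [0, 0, -0.9],
    [0, 0, -1.0],
    [0, 0, -1.1],
    [0, 0, -1.2],
    [0, 0, -1.2]
  ],
  "hand": [-1, -1, -1, -1, -1, -1, -1, -1, -1, -1, -1, -1, -1]
}}

```text
t: 4.25
ee_pos: [0.4724, -0.2967, 0.0569]
orientation: [0.812, -0.584, 0.0, -0.0]
ft_force: [0.1, 3.6, 4.7]
grip_width: 0.108
```

```bash
python3 - <<'E'
from h import *
s=read_state();print({k:np.round(s[k],3) for k in("t","ee_pos","orientation","ft_force","moment","grip_width","qpos")})
E
```

```text
{'t': np.float64(4.25), 'ee_pos': array([ 0.472, -0.297,  0.057]), 'orientation': array([ 0.812, -0.584,  0.   , -0.   ]), 'ft_force': array([0.112, 3.553, 4.717]), 'moment': array([ 0.61 ,  0.11 , -0.049]), 'grip_width': np.float64(0.108), 'qpos': array([-0.663,  0.203,  1.595,  0.   ,  1.343,  2.156])}
```

{"op": "send_rows", "data": {
  "linear": [
    [0, 0, 0],
    [0, 0, 0],
    [0, 0, 0],
    [0, 0, 0],
    [0, 0, 0],
    [0, 0, 0],
    [0, 0, 0],
    [0, 0, 0],
    [0, 0, 0],
    [0, 0, 0],
    [0, 0, 0],
    [0, 0, 0],
    [0, 0, 0],
    [0, 0, 0],
    [0, 0, 0],
    [0, 0, 0],
    [0, 0, 0],
    [0, 0, 0],
    [0, 0, 0]
  ],
  "dr": [
    [0, 0, 0],
    [0, 0, 0],
    [0, 0, 0],
    [0, 0, 0],
    [0, 0, 0],
    [0, 0, 0.14],
    [0, 0, 0.28],
    [0, 0, 0.42],
    [0, 0, 0.56],
    [0, 0, 0.7],
    [0, 0, 0.84],
    [0, 0, 0.98],
    [0, 0, 1.12],
    [0, 0, 1.26],
    [0, 0, 1.4],
    [0, 0, 1.54],
    [0, 0, 1.57],
    [0, 0, 1.57],
    [0, 0, 1.57]
  ],
  "hand": [1, 1, 1, 1, 1, 1, 1, 1, 1, 1, 1, 1, 1, 1, 1, 1, 1, 1, 1]
}}

```text
t: 6.15
ee_pos: [0.4721, -0.2969, 0.0563]
orientation: [0.987, 0.16, -0.0, 0.0]
ft_force: [0.3, -0.4, -0.5]
grip_width: 1.002
```

{"op": "send_rows", "data": {
  "linear": [
    [0, 0, 0],
    [0, 0, 0],
    [0, 0, 0],
    [0, 0, 0],
    [0, 0, 0],
    [0, 0, 0],
    [0, 0, 0],
    [0, 0, 0],
    [0, 0, 0],
    [0, 0, 0],
    [0, 0, 0],
    [0, 0, 0],
    [0, 0, 0],
    [0, 0, 0],
    [0, 0, 0],
    [0, 0, 0],
    [0, 0, 0],
    [0, 0, 0],
    [0, 0, 0],
    [0, 0, 0]
  ],
  "dr": [
    [0, 0, 0.14],
    [0, 0, 0.28],
    [0, 0, 0.42],
    [0, 0, 0.56],
    [0, 0, 0.7],
    [0, 0, 0.84],
    [0, 0, 0.98],
    [0, 0, 1.12],
    [0, 0, 1.26],
    [0, 0, 1.4],
    [0, 0, 1.54],
    [0, 0, 1.57],
    [0, 0, 1.57],
    [0, 0, 1.57],
    [0, 0, 1.57],
    [0, 0, 1.57],
    [0, 0, 1.57],
    [0, 0, 1.57],
    [0, 0, 1.57],
    [0, 0, 1.57]
  ],
  "hand": [1, 1, 1, 1, 1, 1, 1, 1, 1, 1, 1, 1, -1, -1, -1, -1, -1, -1, -1, -1]
}}

```text
t: 8.15
ee_pos: [0.4724, -0.2967, 0.0566]
orientation: [0.585, 0.811, 0.0, 0.0]
ft_force: [1.0, 1.2, 1.1]
grip_width: 0.108
```

```bash
python3 - <<'E'
from h import *
s=read_state();print({k:np.round(s[k],3) for k in("t","ee_pos","orientation","ft_force","moment","grip_width","qpos")})
E
```

```text
{'t': np.float64(8.15), 'ee_pos': array([ 0.472, -0.297,  0.057]), 'orientation': array([0.585, 0.811, 0.   , 0.   ]), 'ft_force': array([1.024, 1.154, 1.1  ]), 'moment': array([ 0.132, -0.143, -0.011]), 'grip_width': np.float64(0.108), 'qpos': array([-6.630e-01,  2.030e-01,  1.595e+00,  1.000e-03,  1.342e+00,
       -9.840e-01])}
```

Second stroke.

{"op": "send_rows", "data": {
  "linear": [
    [0, 0, 0],
    [0, 0, 0],
    [0, 0, 0],
    [0, 0, 0],
    [0, 0, 0],
    [0, 0, 0],
    [0, 0, 0],
    [0, 0, 0],
    [0, 0, 0],
    [0, 0, 0],
    [0, 0, 0],
    [0, 0, 0],
    [0, 0, 0],
    [0, 0, 0],
    [0, 0, 0],
    [0, 0, 0],
    [0, 0, 0]
  ],
  "dr": [
    [0, 0, -0.1],
    [0, 0, -0.2],
    [0, 0, -0.3],
    [0, 0, -0.4],
    [0, 0, -0.5],
    [0, 0, -0.6],
    [0, 0, -0.7],
    [0, 0, -0.8],
    [0, 0, -0.9],
    [0, 0, -1.0],
    [0, 0, -1.1],
    [0, 0, -1.2],
    [0, 0, -1.2],
    [0, 0, -1.2],
    [0, 0, -1.2],
    [0, 0, -1.2],
    [0, 0, -1.2]
  ],
  "hand": [-1, -1, -1, -1, -1, -1, -1, -1, -1, -1, -1, -1, -1, 1, 1, 1, 1]
}}

```text
t: 9.85
ee_pos: [0.4719, -0.2969, 0.0562]
orientation: [0.941, 0.339, -0.0, 0.0]
ft_force: [0.1, -0.6, 0.5]
grip_width: 0.784
```

{"op": "send_rows", "data": {
  "linear": [
    [0, 0, 0],
    [0, 0, 0],
    [0, 0, 0],
    [0, 0, 0],
    [0, 0, 0],
    [0, 0, 0],
    [0, 0, 0],
    [0, 0, 0],
    [0, 0, 0],
    [0, 0, 0],
    [0, 0, 0],
    [0, 0, 0],
    [0, 0, 0],
    [0, 0, 0]
  ],
  "dr": [
    [0, 0, 0],
    [0, 0, 0],
    [0, 0, 0],
    [0, 0, 0],
    [0, 0, 0],
    [0, 0, 0],
    [0, 0, 0],
    [0, 0, -0.08],
    [0, 0, -0.16],
    [0, 0, -0.24],
    [0, 0, -0.32],
    [0, 0, -0.4],
    [0, 0, -0.48],
    [0, 0, -0.48]
  ],
  "hand": [-1, -1, -1, -1, -1, -1, -1, -1, -1, -1, -1, -1, -1, -1]
}}

```text
t: 11.25
ee_pos: [0.4721, -0.2968, 0.0566]
orientation: [0.994, 0.106, -0.0, 0.0]
ft_force: [-0.5, 0.5, 2.7]
grip_width: 0.115
```

```bash
python3 - <<'E'
from h import *
s=read_state();print({k:np.round(s[k],3) for k in("t","ee_pos","orientation","ft_force","moment","grip_width","qpos","effort")})
E
```

```text
{'t': np.float64(11.25), 'ee_pos': array([ 0.472, -0.297,  0.057]), 'orientation': array([ 0.994,  0.106, -0.   ,  0.   ]), 'ft_force': array([-0.493,  0.519,  2.679]), 'moment': array([0.171, 0.126, 0.023]), 'grip_width': np.float64(0.115), 'qpos': array([-0.663,  0.203,  1.595, -0.   ,  1.343,  0.696]), 'effort': array([-9.0000e-03, -3.6330e+01, -2.8138e+01,  0.0000e+00, -3.3600e-01,
        3.1600e-01])}
```

{"op": "send_rows", "data": {
  "linear": [
    [0, 0, 0],
    [0, 0, 0],
    [0, 0, 0]
  ],
  "dr": [
    [0, 0, -0.04],
    [0, 0, -0.08],
    [0, 0, -0.08]
  ],
  "hand": [-1, -1, -1]
}}

```text
t: 11.55
ee_pos: [0.4721, -0.2967, 0.0566]
orientation: [0.998, 0.067, 0.0, -0.0]
ft_force: [-0.9, 1.0, 2.9]
grip_width: 0.111
```

```bash
cat > st.py <<'E'
from h import *
s=read_state();print({k:np.round(s[k],3).tolist() for k in("t","ee_pos","ft_force","moment","grip_width","qpos")},"e6",s["effort"][5].round(3),"yaw",np.degrees(0)+R.from_quat(s["orientation"]).as_matrix()[:2,0].round(4))
E
python3 st.py
```

```text
{'t': 11.55, 'ee_pos': [0.472, -0.297, 0.057], 'ft_force': [-0.874, 0.982, 2.883], 'moment': [0.182, 0.2, -0.026], 'grip_width': 0.111, 'qpos': [-0.663, 0.203, 1.595, 0.0, 1.343, 0.775]} e6 0.15 yaw [0.9911 0.133 ]
```

{"op": "send_rows", "data": {
  "linear": [
    [0, 0, 0],
    [0, 0, 0],
    [0, 0, 0]
  ],
  "dr": [
    [0, 0, -0.04],
    [0, 0, -0.08],
    [0, 0, -0.08]
  ],
  "hand": [-1, -1, -1]
}}

```text
t: 11.85
ee_pos: [0.4721, -0.2967, 0.0566]
orientation: [1.0, 0.027, -0.0, -0.0]
ft_force: [-0.8, 1.2, 3.8]
grip_width: 0.113
```

```bash
python3 st.py
```

```text
{'t': 11.85, 'ee_pos': [0.472, -0.297, 0.057], 'ft_force': [-0.805, 1.181, 3.811], 'moment': [0.132, 0.213, 0.141], 'grip_width': 0.113, 'qpos': [-0.663, 0.203, 1.595, -0.0, 1.343, 0.854]} e6 0.287 yaw [0.9985 0.0539]
```

{"op": "send_rows", "data": {
  "linear": [
    [0, 0, 0],
    [0, 0, 0],
    [0, 0, 0]
  ],
  "dr": [
    [0, 0, -0.04],
    [0, 0, -0.08],
    [0, 0, -0.08]
  ],
  "hand": [-1, -1, -1]
}}

```text
t: 12.15
ee_pos: [0.4721, -0.2967, 0.0566]
orientation: [1.0, -0.013, -0.0, 0.0]
ft_force: [-1.9, 1.5, 4.5]
grip_width: 0.113
```

```bash
python3 st.py
```

```text
{'t': 12.15, 'ee_pos': [0.472, -0.297, 0.057], 'ft_force': [-1.886, 1.487, 4.524], 'moment': [0.214, 0.31, 0.409], 'grip_width': 0.113, 'qpos': [-0.663, 0.203, 1.595, -0.0, 1.343, 0.933]} e6 0.611 yaw [ 0.9997 -0.0253]
```

{"op": "send_rows", "data": {
  "linear": [
    [0, 0, 0],
    [0, 0, 0],
    [0, 0, 0]
  ],
  "dr": [
    [0, 0, -0.04],
    [0, 0, -0.08],
    [0, 0, -0.08]
  ],
  "hand": [-1, -1, -1]
}}

```text
t: 12.45
ee_pos: [0.4713, -0.2967, 0.0566]
orientation: [0.999, -0.052, -0.001, 0.0]
ft_force: [-2.0, 0.6, 4.4]
grip_width: 0.113
```

```bash
python3 st.py
```

```text
{'t': 12.45, 'ee_pos': [0.471, -0.297, 0.057], 'ft_force': [-2.04, 0.597, 4.446], 'moment': [0.44, 1.043, 1.059], 'grip_width': 0.113, 'qpos': [-0.663, 0.203, 1.596, -0.002, 1.345, 1.012]} e6 1.229 yaw [ 0.9946 -0.1033]
```

Moment rose from 0.02 to 1.06 N m, so the key is at its end stop. Release, raise and look.

{"op": "send_rows", "data": {
  "linear": [
    [0, 0, 0],
    [0, 0, 0],
    [0, 0, 0],
    [0, 0, 0],
    [0, 0, 0],
    [0, 0, 40],
    [0, 0, 80],
    [0, 0, 120],
    [0, 0, 160],
    [0, 0, 193],
    [0, 0, 193],
    [0, 0, 193],
    [0, 0, 193],
    [0, 0, 193]
  ],
  "dr": [
    [0, 0, 0],
    [0, 0, 0],
    [0, 0, 0],
    [0, 0, 0],
    [0, 0, 0],
    [0, 0, 0],
    [0, 0, 0],
    [0, 0, 0],
    [0, 0, 0],
    [0, 0, 0],
    [0, 0, 0],
    [0, 0, 0],
    [0, 0, 0],
    [0, 0, 0]
  ],
  "hand": [1, 1, 1, 1, 1, 1, 1, 1, 1, 1, 1, 1, 1, 1]
}}

```text
t: 13.85
ee_pos: [0.4715, -0.2963, 0.2471]
orientation: [0.999, -0.054, -0.002, -0.001]
ft_force: [0.3, 0.0, -0.9]
grip_width: 1.0
```

```bash
python3 - <<'E'
from h import *
s=read_state();c=capture("wrist");C=cam(c,s);print(s["t"],s["ee_pos"])
u=proj(C,(.472,-.2985,.06)).astype(int);print(u)
im=c["img"][:,:,::-1];a=cv2.resize(im[u[1]-50:u[1]+50,u[0]-50:u[0]+50],None,fx=3,fy=3,interpolation=cv2.INTER_CUBIC)
o=np.zeros((480,800,3),np.uint8);o[:300,500:]=a;o[:,:500]=im[:,:500]
cv2.imwrite("pics/w4.png",o)
E
```

```text
13.85 [ 0.47149579 -0.29634642  0.24709362]
[318 204]
```

View pics/w4.png

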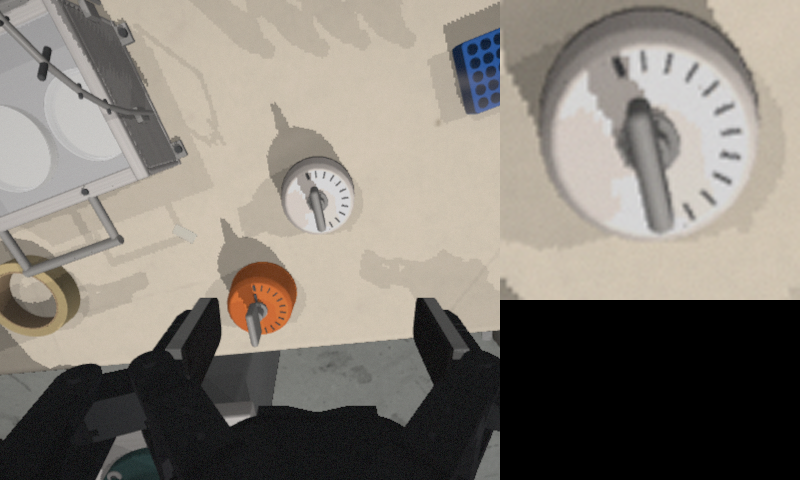

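Timer: wing stands where the stop was felt (net about 3.0 rad). The bar shows from (22,272) to (121,240). Now moving above the bar.

{"op": "send_rows", "data": {
  "linear": [
    [-2, 20, 3],
    [-4, 40, 3],
    [-6, 60, 3],
    [-8, 80, 3],
    [-10, 100, 3],
    [-12, 120, 3],
    [-14, 140, 3],
    [-16, 160, 3],
    [-18, 180, 3],
    [-20, 200, 3],
    [-22, 220, 3],
    [-23, 240, 3],
    [-23, 247, 3],
    [-23, 247, 3],
    [-23, 247, 3],
    [-23, 247, 3],
    [-23, 247, 3]
  ],
  "dr": [
    [0, 0, 0.14],
    [0, 0, 0.28],
    [0, 0, 0.42],
    [0, 0, 0.56],
    [0, 0, 0.7],
    [0, 0, 0.84],
    [0, 0, 0.98],
    [0, 0, 1.12],
    [0, 0, 1.26],
    [0, 0, 1.4],
    [0, 0, 1.54],
    [0, 0, 1.68],
    [0, 0, 1.82],
    [0, 0, 1.91],
    [0, 0, 1.91],
    [0, 0, 1.91],
    [0, 0, 1.91]
  ],
  "hand": [1, 1, 1, 1, 1, 1, 1, 1, 1, 1, 1, 0.2, 0.2, 0.2, 0.2, 0.2, 0.2]
}}

```text
t: 15.6
ee_pos: [0.449, -0.05, 0.2519]
orientation: [0.622, 0.783, -0.0, -0.0]
ft_force: [-0.0, -0.3, 0.2]
grip_width: 0.6
```

```bash
python3 st.py; python3 - <<'E'
from h import *
s=read_state();c=capture("wrist");C=cam(c,s)
for p in((.4367,-.0004,.08),(.4605,-.1007,.08)):print(proj(C,p))
cv2.imwrite("pics/w5.png",c["img"][:,:,::-1])
E
```

```text
{'t': 15.6, 'ee_pos': [0.449, -0.05, 0.252], 'ft_force': [-0.033, -0.267, 0.195], 'moment': [-0.007, -0.008, 0.004], 'grip_width': 0.6, 'qpos': [-0.237, -0.136, 1.549, 0.0, 1.73, -0.466]} e6 0.009 yaw [-0.2273  0.9738]
[317.24696897 154.60987552]
[317.57704334 259.09277909]
```

View pics/w5.png

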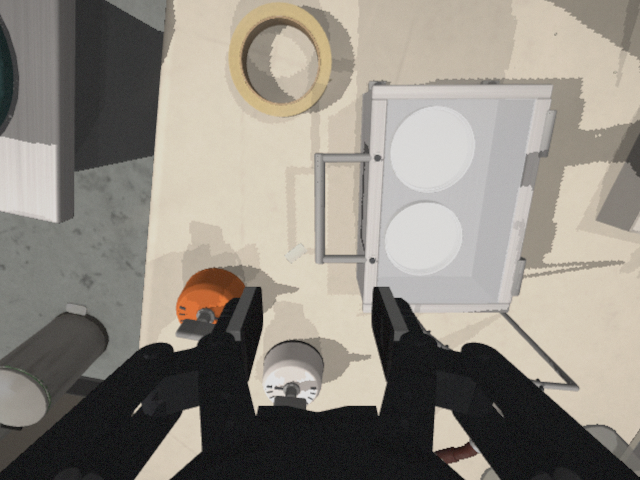

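Bar in view: column about 320, rows 155–262, within 2–3 px of prediction. Descending with a half-open hand.

{"op": "send_rows", "data": {
  "linear": [
    [2, 0, -20],
    [2, 0, -60],
    [2, 0, -100],
    [2, 0, -130],
    [2, 0, -160],
    [2, 0, -180],
    [2, 0, -191],
    [2, 0, -191],
    [2, 0, -191]
  ],
  "dr": [
    [0, 0, 0],
    [0, 0, 0],
    [0, 0, 0],
    [0, 0, 0],
    [0, 0, 0],
    [0, 0, 0],
    [0, 0, 0],
    [0, 0, 0],
    [0, 0, 0]
  ],
  "hand": [0, 0, 0, 0, 0, 0, 0, 0, 0]
}}

```text
t: 16.55
ee_pos: [0.4518, -0.0501, 0.0623]
orientation: [0.621, 0.784, 0.0, 0.001]
ft_force: [0.4, -0.3, 0.4]
grip_width: 0.498
```

```bash
python3 st.py
```

```text
{'t': 16.55, 'ee_pos': [0.452, -0.05, 0.062], 'ft_force': [0.357, -0.337, 0.405], 'moment': [0.024, -0.009, -0.025], 'grip_width': 0.498, 'qpos': [-0.235, -0.027, 1.833, 0.0, 1.334, -0.466]} e6 0.002 yaw [-0.2285  0.9735]
```

{"op": "send_rows", "data": {
  "linear": [
    [0, 0, 0],
    [0, 0, 0],
    [0, 0, 0],
    [0, 0, 0],
    [0, 0, 0],
    [0, 0, 0]
  ],
  "dr": [
    [0, 0, 0],
    [0, 0, 0],
    [0, 0, 0],
    [0, 0, 0],
    [0, 0, 0],
    [0, 0, 0]
  ],
  "hand": [-1, -1, -1, -1, -1, -1]
}}

```text
t: 17.15
ee_pos: [0.4516, -0.0502, 0.0621]
orientation: [0.621, 0.784, 0.0, 0.001]
ft_force: [-0.1, -0.9, 4.6]
grip_width: 0.092
```

```bash
python3 st.py; python3 - <<'E'
# lift path: tool tilt = phi, lid th; shift of TCP from shut pose (tilt 0); grasp point 19 mm behind TCP
import numpy as np
x=np.array([.973,.23,0]);z=np.array([0,0,1]);ax=np.array([-.23,.973,0])
for th in np.radians(np.arange(3,46,3)):
    ph=th*25/45
    b=201*((1-np.cos(th))*x+np.sin(th)*z)
    t=b+19*((-np.sin(ph))*x-np.cos(ph)*z)+19*z
    print(round(np.degrees(th)),t.round(1).tolist(),(ax*ph).round(3).tolist())
E
```

```text
{'t': 17.15, 'ee_pos': [0.452, -0.05, 0.062], 'ft_force': [-0.06, -0.906, 4.648], 'moment': [-0.226, 0.12, 0.066], 'grip_width': 0.092, 'qpos': [-0.235, -0.027, 1.833, -0.0, 1.334, -0.466]} e6 0.034 yaw [-0.229   0.9734]
3 [-0.3, -0.1, 10.5] [-0.007, 0.028, 0.0]
6 [-0.0, -0.0, 21.0] [-0.013, 0.057, 0.0]
9 [0.8, 0.2, 31.5] [-0.02, 0.085, 0.0]
12 [2.1, 0.5, 41.9] [-0.027, 0.113, 0.0]
15 [4.0, 0.9, 52.2] [-0.033, 0.142, 0.0]
18 [6.4, 1.5, 62.4] [-0.04, 0.17, 0.0]
21 [9.3, 2.2, 72.4] [-0.047, 0.198, 0.0]
24 [12.6, 3.0, 82.3] [-0.054, 0.226, 0.0]
27 [16.5, 3.9, 91.9] [-0.06, 0.255, 0.0]
30 [20.9, 4.9, 101.3] [-0.067, 0.283, 0.0]
33 [25.7, 6.1, 110.4] [-0.074, 0.311, 0.0]
36 [31.0, 7.3, 119.3] [-0.08, 0.34, 0.0]
39 [36.8, 8.7, 127.8] [-0.087, 0.368, 0.0]
42 [42.9, 10.1, 136.0] [-0.094, 0.396, 0.0]
45 [49.5, 11.7, 143.9] [-0.1, 0.425, 0.0]
```

{"op": "send_rows", "data": {
  "linear": [
    [0, 0, 10.5],
    [0, 0, 21],
    [0.8, 0.2, 31.5],
    [2.1, 0.5, 42],
    [4, 1, 52],
    [6.4, 1.5, 62.5],
    [9.3, 2.2, 72.5],
    [9.3, 2.2, 72.5]
  ],
  "dr": [
    [-0.007, 0.028, 0],
    [-0.013, 0.057, 0],
    [-0.02, 0.085, 0],
    [-0.027, 0.113, 0],
    [-0.033, 0.142, 0],
    [-0.04, 0.17, 0],
    [-0.047, 0.198, 0],
    [-0.047, 0.198, 0]
  ],
  "hand": [-1, -1, -1, -1, -1, -1, -1, -1]
}}

```text
t: 17.95
ee_pos: [0.4603, -0.048, 0.1335]
orientation: [0.618, 0.78, -0.081, -0.064]
ft_force: [-1.6, -3.4, -1.9]
grip_width: 0.089
```

```bash
python3 st.py
```

```text
{'t': 17.95, 'ee_pos': [0.46, -0.048, 0.134], 'ft_force': [-1.555, -3.439, -1.932], 'moment': [-0.445, 0.187, 0.122], 'grip_width': 0.089, 'qpos': [-0.17, 0.079, 1.59, -0.081, 1.663, -0.401]} e6 0.082 yaw [-0.2292  0.9734]
```

{"op": "send_rows", "data": {
  "linear": [
    [3.3, 0.8, 10],
    [7.2, 1.7, 19.5],
    [11.6, 2.7, 29],
    [16.4, 3.9, 38],
    [21.7, 5.1, 47],
    [27.5, 6.5, 55.5],
    [33.6, 8, 63.5],
    [40.2, 9.5, 71.5],
    [40.2, 9.5, 71.5],
    [40.2, 9.5, 71.5],
    [40.2, 9.5, 71.5]
  ],
  "dr": [
    [-0.007, 0.028, 0],
    [-0.013, 0.057, 0],
    [-0.02, 0.085, 0],
    [-0.027, 0.113, 0],
    [-0.033, 0.142, 0],
    [-0.04, 0.17, 0],
    [-0.047, 0.198, 0],
    [-0.053, 0.227, 0],
    [-0.053, 0.227, 0],
    [-0.053, 0.227, 0],
    [-0.053, 0.227, 0]
  ],
  "hand": [-1, -1, -1, -1, -1, -1, -1, -1, -1, -1, -1]
}}

```text
t: 19.05
ee_pos: [0.4987, -0.0388, 0.2044]
orientation: [0.606, 0.765, -0.172, -0.136]
ft_force: [-5.0, -2.9, -0.3]
grip_width: 0.088
```

```bash
python3 st.py; python3 - <<'E'
from h import *
s=read_state();M=R.from_quat(s["orientation"]).as_matrix();g=s["ee_pos"]-.019*M[:,2];print("bar",g,"tooldir",M[:,2])
d=(.6466-g[0])*.973+(-.0036-g[1])*.23;print("angle",np.degrees(np.arctan2(g[2]-.08,d)),"r",np.hypot(d,g[2]-.08))
ims=[]
c=capture("scene");i=c["img"][190:310,240:400,::-1];t=capture("top");j=t["img"][170:310,290:430,::-1]
o=np.hstack([cv2.resize(i,(480,360),interpolation=cv2.INTER_CUBIC),cv2.resize(j,(360,360),interpolation=cv2.INTER_CUBIC)])[:,:800]
cv2.imwrite("pics/l1.png",o)
E
```

```text
{'t': 19.05, 'ee_pos': [0.499, -0.039, 0.204], 'ft_force': [-5.009, -2.905, -0.317], 'moment': [-0.494, 0.699, 0.223], 'grip_width': 0.088, 'qpos': [-0.101, 0.291, 1.248, -0.154, 2.019, -0.368]} e6 0.047 yaw [-0.228   0.9737]
bar [ 0.50665484 -0.03699093  0.22152883] tooldir [-0.41657344 -0.09727074 -0.90388327]
angle 44.53467440091803 r 0.20179752488243471
```

View pics/l1.png

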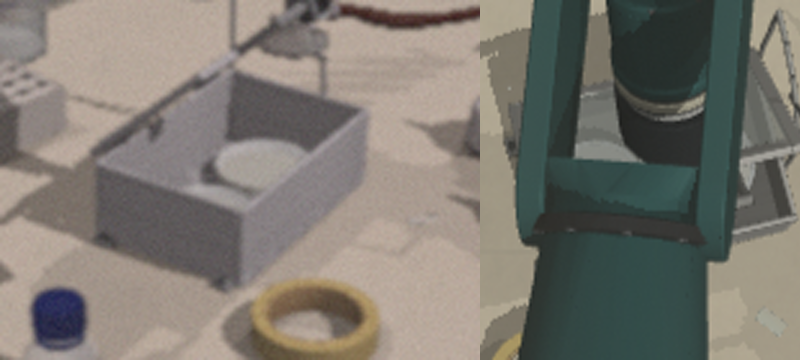

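Scene crop: the lid is seen edge-on, raised along (100,155)→(310,15), with dishes, tape and bottle undisturbed. I'll check the angle by projecting the lid at several angles into the scene view, and look at it with the wire arc.

```bash
python3 - <<'E'
from h import *
C=cam(capture("scene"));T=cam(capture("top"))
H=np.array([.6466,-.0036,.08]);x=np.array([.973,.23,0]);y=np.array([-.23,.973,0]);z=np.array([0,0,1])
for a in(40,45,50):
    e=-np.cos(np.radians(a))*x+np.sin(np.radians(a))*z
    f=lambda p:((proj(C,p)-(240,190))*3).round().tolist(); g=lambda p:((proj(T,p)-(290,170))*360/140+(480,0)).round().tolist()
    print(a,"hingeL",f(H+.111*y),"frontL",f(H+.111*y+.157*e),"frontR",f(H-.111*y+.157*e),"bar",f(H+.201*e),"| top frontR",g(H-.111*y+.157*e),"hingeR",g(H-.111*y), "tick45", [g(H-.119*y+.1*(-np.cos(np.radians(t))*x+np.sin(np.radians(t))*z)) for t in (30,45,60)])
c=capture("scene");i=cv2.resize(c["img"][170:250,260:360,::-1],(500,400),interpolation=cv2.INTER_CUBIC)
t=capture("top");j=cv2.resize(t["img"][165:265,375:450,::-1],(300,400),interpolation=cv2.INTER_CUBIC)
cv2.imwrite("pics/l2.png",np.hstack([i,j]))
E
python3 st.py
```

```text
40 hingeL [90.0, 153.0] frontL [210.0, 83.0] frontR [346.0, -11.0] bar [318.0, 12.0] | top frontR [808.0, 156.0] hingeR [755.0, 47.0] tick45 [[797.0, 127.0], [796.0, 103.0], [792.0, 74.0]]
45 hingeL [90.0, 153.0] frontL [200.0, 69.0] frontR [337.0, -24.0] bar [307.0, -5.0] | top frontR [807.0, 143.0] hingeR [755.0, 47.0] tick45 [[797.0, 127.0], [796.0, 103.0], [792.0, 74.0]]
50 hingeL [90.0, 153.0] frontL [190.0, 55.0] frontR [328.0, -36.0] bar [293.0, -22.0] | top frontR [805.0, 128.0] hingeR [755.0, 47.0] tick45 [[797.0, 127.0], [796.0, 103.0], [792.0, 74.0]]
{'t': 19.35, 'ee_pos': [0.499, -0.039, 0.204], 'ft_force': [-4.747, -3.58, -0.007], 'moment': [-0.491, 0.697, 0.252], 'grip_width': 0.088, 'qpos': [-0.101, 0.291, 1.248, -0.154, 2.018, -0.368]} e6 0.047 yaw [-0.228   0.9737]
```

View pics/l2.png

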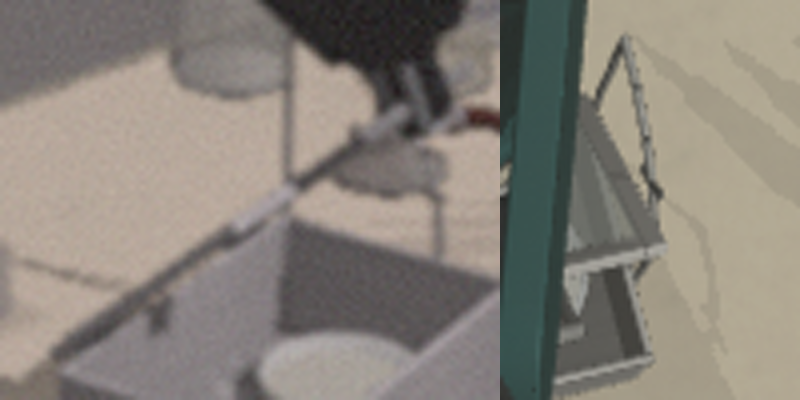

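Both views give about 44.5°, matching the kinematics. Small correction, then settle.

{"op": "send_rows", "data": {
  "linear": [
    [0.5, 0.1, 0.7],
    [1, 0.2, 1.4],
    [1, 0.2, 1.4],
    [1, 0.2, 1.4],
    [1, 0.2, 1.4],
    [1, 0.2, 1.4],
    [1, 0.2, 1.4],
    [1, 0.2, 1.4]
  ],
  "dr": [
    [0, 0, 0],
    [0, 0, 0],
    [0, 0, 0],
    [0, 0, 0],
    [0, 0, 0],
    [0, 0, 0],
    [0, 0, 0],
    [0, 0, 0]
  ],
  "hand": [-1, -1, -1, -1, -1, -1, -1, -1]
}}

```text
t: 20.15
ee_pos: [0.4997, -0.0386, 0.2055]
orientation: [0.606, 0.765, -0.172, -0.136]
ft_force: [-3.8, -3.8, -1.3]
grip_width: 0.095
```

```bash
python3 st.py; python3 - <<'E'
from h import *
s=read_state();M=R.from_quat(s["orientation"]).as_matrix();g=s["ee_pos"]-.019*M[:,2]
d=(.6466-g[0])*.973+(-.0036-g[1])*.23;print("angle",np.degrees(np.arctan2(g[2]-.08,d)),np.abs(s["joint_velocities"]).max())
hand_in()
E
```

```text
{'t': 20.15, 'ee_pos': [0.5, -0.039, 0.205], 'ft_force': [-3.841, -3.781, -1.277], 'moment': [-0.492, 0.627, 0.159], 'grip_width': 0.095, 'qpos': [-0.1, 0.293, 1.244, -0.154, 2.021, -0.368]} e6 0.044 yaw [-0.2281  0.9736]
angle 44.967642421832984 0.0011226796004276999
the job is handed in; nothing more can be done
```

I wound the timer key clockwise with three separate grips until it stopped. Then I lifted the lid by its bar and handed the job in while holding it at 45°, about 20 s in.

- **Timer:** the twist on the wrist rose from about 0.02 to 1.06 N m while the pads slipped on a key that no longer turned. That is far above the spring's 0.1 N m, so I took it as the end stop. A wrist picture afterwards agreed: the key had turned about 3.0 rad in total. The key hid its pointer and the last tick, so I did not see them line up. The thick tick I could see is at the start of the scale.
- **Lid:** the arm's own position put the lid at 44.5°, and rough readings of the scene and top views gave 44.3–44.5°. I raised it slightly, and the position then gave 45.0° with the arm still; I took no picture after that. I did not read the wire arc's long tick directly.
- **Forces and bystanders:** wrist forces stayed under about 8 N in the readings I took. The tape and bottle looked undisturbed in the last scene view. I did not check the flask separately, but the arm never went near it.

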